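Set the four candles in their holders at the wreath-making table

ROBOT

A 6-joint arm with a two-finger parallel gripper is mounted at the origin on the work surface. World frame = base frame: x ahead of the robot, y to its left, z up, the work surface at z = 0. Lengths are in mm, angles in rad, forces in N, time in s.
With the tool pointing down it reaches from about 275 to 750 mm from the base axis. Payload 10.2 kg.
Tool frame: the origin (TCP) lies midway between the tips of the shut fingers; the grasp point (between the pads) lies 19 mm behind it (ctrl.grasp_offset is the distance from the TCP to the grasp point, in mm); z points along the fingers, y is the line along which they close (so a half turn about z gives the same grasp; the last joint's range is limited). The gripper opens to 85 mm and grips with 20 to 120 N. Pads are 22 mm wide; open, the fingers measure 114 mm over their backs; the gripper's body (76 mm by 85 mm) begins 54 mm behind the grasp point. The pads swing forward as they close: fully open they stand 13 mm farther back than shut.
Start: joints at [1.037, 0.313, 1.498, -0, 1.331, -0.223], TCP at [160.568, 499.849, 198.594] pointing down, gripper open.
Joint ranges: [-2.94, 2.94], [-0.97, 2.17], [0.19, 2.56], [-1.23, 4.37], [0.02, 3.11], [-2.88, 2.88]. Speed limits (rad/s): [2.39, 2.39, 3.01, 3.14, 3.14, 3.14].

INTERFACE

Orientations are given as a unit quaternion [w, x, y, z].
In Python, from rig import ctrl, viewer, models gives the robot as it stands. The module is installed in compiled form; this text tells all that it offers.
- The arm moves only by the shell command python3 -m pendant 'ROWS' [OPENING] [FORCE]. ROWS is text: rows parted by semicolons, each of 4 numbers parted by spaces: the shift along the tool's x, y, z in m, then the turn about the tool's z in rad. In form: x y z yaw; .... A call has 1 to 10 rows; each row shifts and turns the commanded pose from where the row before left it, along the tool's axes as they then stand; what a row does not reach is not made up. A row lasts 1/8 s, in which the tool goes at most 62.5 mm and 10.7 degrees, less where a joint would pass 70% of its speed; a pose out of reach is approached as far as the arm can. A call is refused whole if a number of a shift passes 0.0625 or a number of a turn 0.188, either way. A call with a gripper value outside its range is refused whole. OPENING is the opening, from 0 (shut) to 1 (fully open), set as the call begins (- or left out, the last holds). The fingers move at their own pace and stop on an object; FORCE is the grip in N (left out, the last holds). Time passes only in rows, so rows that do not move let the fingers close. It gives the time, the measured TCP pose, the force, the opening and the grip force at its end, in the units of the state.
- ctrl.sense(): the state, without advancing time (a new reading comes with each control period).
- viewer.capture(name): name is "scene" or "top"; returns a dict with "color" (480x640x3 uint8, red, green, blue), "vertical_fov" (degrees; the focal length in pixels is half the picture's height over the tangent of half this angle, whatever the lens; pixels are square), "cx", "cy" (the principal point, pixels), "pose" (4x4, takes a point from camera to world coordinates). Camera axes: x right, y down, z forward; pixel columns grow to the right and rows downward; lengths in mm; the calibration is good to about 2 mm. A picture is of the moment at which its call begins. There is no depth.
- ctrl.finish_job(): hands the job in; it is judged then, once.
Trained networks look in the newest picture that a camera, given by its name, has taken for a name from the list of things; names that differ only in an ending like _2 or _b are one class to them, and where a whole thing is asked for, a point or a joint stands for the part that bears it (a point fixed in the world has none). Each returns a list of dicts, best first, with "p" (0 to 1); they miss things now and then, are a little off and sometimes report something else, mostly with a low value. They report only what shows in the picture. A call takes as long as a camera call. They do not tell look-alikes from the thing itself.
- models.boxes_of(camera, query): "at" ([x, y, z] in mm, in world coordinates, good to about 4 mm: the middle of the surface that is visible of it).
The state is a dict: "time_s": time; "joints": joint angles; "dq": joint speeds; "tau": joint torques, N m; "eef_pos": TCP position; "ee_rot": TCP orientation; "force": force on the tool from outside, world axes, zero at the start; "wrist_torque": the same for the moment, N m; "grip_width": opening from 0.0 (shut) to 1.0 (fully open); "grip_force": force on a finger pad.
Only numpy, scipy, OpenCV 4.12 (cv2) and the standard library are available. Lean on these libraries where they do the work, as an engineer would, in place of code of your own. Each camera call takes 0.05 s, during which the arm holds its last target. There are 200 camera calls.

TASK

Put each of the four candles into the holder made for it: the large pillar on the footed iron plate, the slim pillar in the cup of the brass chamberstick, the ball candle in the hollow of the wooden disc and the maxi tealight in the glass dish. Set each one down gently (do not drop it), standing upright on the floor of its holder inside the rim. Leave the holders where they stand, and do not disturb the reel of wire or the secateurs.

Things in the scene. Friction and masses are not known exactly. Their poses are not given: they have to be found in the camera images.
- tall_pillar_center (a point): the large beeswax pillar candle, a plain upright cylinder 60 mm in diameter and 100 mm tall, 0.2 to 0.31 kg, standing on the table. This point is its centre, 50 mm above its foot; the point's z axis points up along the axis; round, so its yaw means nothing. A thin wick stands 7 mm above its top (nothing to feel). Grip it by its sides from above.
- slim_pillar_center (a point): the slim beeswax pillar candle, an upright cylinder 40 mm in diameter and 80 mm tall, about 0.09 kg. This point is its centre, 40 mm above its foot; the point's z axis points up along the axis; round, so its yaw means nothing. Wick 7 mm as above.
- ball_candle_center (a point): the ball candle, a beeswax ball 60 mm in diameter cut flat underneath (flat 28 mm across) so that it stands still, about 0.1 kg. This point is the ball's centre, 26.5 mm above its flat foot (top 30 mm above the point); the point's z axis points up along the axis; round, so its yaw means nothing. Grip it at its widest, level with this point.
- maxi_light_center (a point): the maxi tealight, a low candle in an aluminium cup 56 mm in diameter and 24 mm tall, about 45 g. This point is its centre, 12 mm above its foot; the point's z axis points up along the axis; round, so its yaw means nothing. Grip it by its upper half, so that the fingertips stay above the rim of its dish when it is set down.
- iron_plate_seat (a point): holder for the large pillar: a dark iron plate on three small ball feet, 96 mm across its rim. This point is the middle of its flat floor, 14 mm above the table, on which the candle stands; the flared rim rises 5 mm above the floor and leaves about 11 mm all round the candle. z up. Loose, 0.4 kg.
- chamberstick_seat (a point): holder for the slim pillar: a brass chamberstick, a saucer 88 mm across with a finger loop at one side (the loop reaches 67 mm from the middle along the point's x axis, and 32 mm above the table) and a round cup in the middle, 58 mm wide inside. This point is the middle of the cup's floor, 8 mm above the table, on which the candle stands; the cup's rim rises 10 mm above that floor and leaves 9 mm all round the candle. z up. Loose, 0.35 kg.
- wood_base_seat (a point): holder for the ball candle: a plain turned-wood disc 92 mm across and 12 mm high with a shallow round hollow 66 mm wide. This point is the middle of the hollow's flat floor, 8 mm above the table, 4 mm below the rim; the ball's flat foot stands on it. z up. Loose, 0.12 kg.
- glass_dish_seat (a point): holder for the maxi tealight: a low green glass dish, 88 mm across its rim and 13 mm high. This point is the middle of its flat floor, 5 mm above the table, 72 mm wide; the rim rises 8 mm above the floor and leaves about 8 mm all round the tealight. z up. Loose, 0.18 kg.
- wire_reel: bystander: a reel of dark green florist's wire with black flanges, 64 mm in diameter and 36 mm high, lying flat on the table beyond the candles and holders. Origin: middle of its underside. Leave it alone.
- secateurs: bystander: garden secateurs with green handles lying flat beyond the candles and holders, roughly crosswise, about 215 mm long, 90 mm wide and 18 mm high. Origin: near the pivot, on the table; x axis towards the blade tips (78 mm), handles to -x (137 mm). Leave them alone.
There are look-alikes about, which are no part of the job. Of the things that look like the part that bears maxi_light_center, take the one that is farthest to the robot's right at the start.

How it is judged:
By the outcome, as a careful person would: the job done as asked, in the order asked, and still so for the second after the job is handed in, with the robot touching nothing.
It also fails if it takes over 128 s, if anything falls off the work surface, if the arm or the gripper's body presses on something with over 40 N, if the wrist force passes 120 N, or if a joint passes its speed limit or range.

## Working session

There is one attempt and no reset: what is moved stays moved. The work goes in short steps, Python scripts to look and compute and a shell command to move; the robot and the scene stay as the last step left them, time stands still between calls to the robot, and variables do not carry over. Pictures are saved under pics/ and viewed, at most 14 in all, crops included, and the job is handed in when it is done.

```bash
mkdir -p pics
cat > h.py <<'E'
import numpy as np,cv2
from rig import ctrl,viewer,models
def save(c,n):
    r=viewer.capture(c); cv2.imwrite(f'pics/{n}.png',r['color'][:,:,::-1]); return r
def cam(r):
    f=240/np.tan(np.radians(r['vertical_fov'])/2); return f,r['cx'],r['cy'],np.array(r['pose'])
def proj(r,p):
    f,cx,cy,T=cam(r); q=T[:3,:3].T@(np.array(p)-T[:3,3]); return np.round([cx+f*q[0]/q[2],cy+f*q[1]/q[2]],1)
def ray(r,u,v,z):
    f,cx,cy,T=cam(r); d=T[:3,:3]@np.array([(u-cx)/f,(v-cy)/f,1]); o=T[:3,3]; return np.round(o+d*(z-o[2])/d[2],1)
E
python3 - <<'E'
from h import *
s=ctrl.sense(); print(s['time_s'],s['eef_pos'],s['ee_rot'],s['force'])
for c in ['top','scene']:
    r=save(c,c+'0'); print(c,cam(r)[0],np.round(r['pose'],2).tolist())
    for n in 'tall_pillar_center slim_pillar_center ball_candle_center maxi_light_center iron_plate_seat chamberstick_seat wood_base_seat glass_dish_seat wire_reel secateurs'.split():
        for d in models.boxes_of(c,n)[:4]: print(n,round(d['p'],2),np.round(d['at']),proj(r,d['at']))
E
```

```text
0.0 [160.41193935 499.57858379 198.02678073] [-2.36109382e-04  1.54756112e-01  9.87952496e-01 -5.96227578e-04] [-0.00840562 -0.47279841 -0.29307829]
top 563.8502594030864 [[-0.02, -0.98, 0.19, 362.64], [-1.0, 0.03, 0.01, 2.45], [-0.02, -0.19, -0.98, 1251.74], [0.0, 0.0, 0.0, 1.0]]
tall_pillar_center 0.86 [ 448. -135.  100.] [406.6 305. ]
slim_pillar_center 0.7 [ 448. -135.  102.] [407.1 305.2]
slim_pillar_center 0.65 [ 607. -280.   82.] [470.7 228.6]
ball_candle_center 0.71 [445. 100.  49.] [293.3 310.8]
maxi_light_center 0.89 [588. 274.  24.] [215.3 248.9]
maxi_light_center 0.69 [668. 359.  28.] [177.5 214.3]
iron_plate_seat 0.89 [ 440. -291.   12.] [474.  310.2]
chamberstick_seat 0.77 [439. 356.  10.] [178.3 317.6]
wood_base_seat 0.91 [598. -98.   8.] [382.  241.2]
glass_dish_seat 0.64 [618. 122.   5.] [284.5 235.6]
glass_dish_seat 0.42 [740.  98.  37.] [293.2 179.2]
wire_reel 0.62 [739.  96.  38.] [293.9 179.5]
secateurs 0.55 [ 736. -108.   15.] [384.5 181.2]
scene 495.7001077990876 [[0.75, 0.38, -0.54, 1192.25], [0.66, -0.44, 0.61, -708.91], [-0.0, -0.81, -0.58, 743.95], [0.0, 0.0, 0.0, 1.0]]
tall_pillar_center 0.9 [ 467. -153.   62.] [244. 260.]
tall_pillar_center 0.32 [750.  85.  38.] [406.4 270.4]
slim_pillar_center 0.91 [ 623. -298.   54.] [241.6 329.8]
ball_candle_center 0.56 [463.  89.  37.] [314.  224.7]
ball_candle_center 0.32 [ 622. -298.   53.] [241.4 329.8]
maxi_light_center 0.86 [674. 347.  24.] [435.9 217.5]
maxi_light_center 0.55 [601. 264.  27.] [396.1 219.3]
iron_plate_seat 0.74 [ 439. -299.    8.] [187.3 305.2]
chamberstick_seat 0.75 [441. 342.   9.] [365.6 194.7]
wood_base_seat 0.94 [ 602. -101.    9.] [303.5 292.1]
glass_dish_seat 0.66 [612. 120.   5.] [366.4 251.6]
wire_reel 0.65 [745.  82.  37.] [403.7 270.4]
secateurs 0.59 [ 740. -126.   12.] [344.  325.9]
secateurs 0.58 [ 468. -157.   64.] [242.9 260.1]
```

View pics/top0.png

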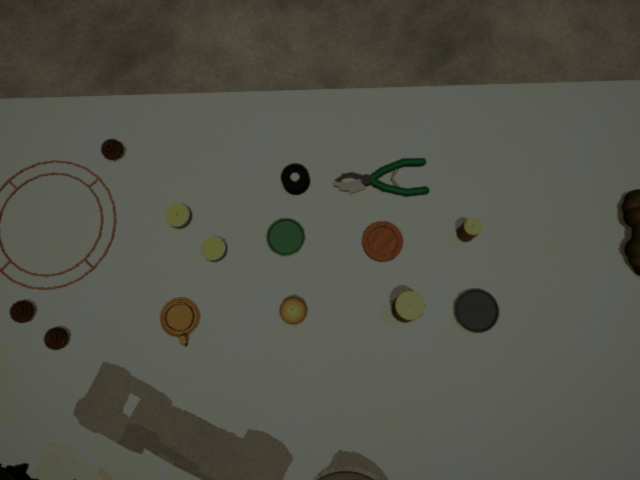

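View pics/scene0.png

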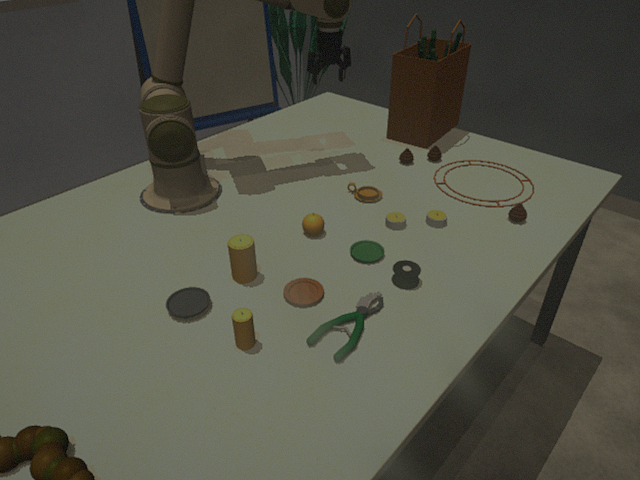

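The top view shows every item on the table. The tealights are at (214,249) and (178,215), and the right-hand one at world (588,274) is the one to take. The chamberstick is at (180,317) with its loop towards the robot. The scene view agrees. I'll refine the centres with circle fits of known size and height.

```bash
cat >> h.py <<'E'
from scipy.ndimage import map_coordinates
O={'tall':(448,-138,100,30),'slim':(610,-285,80,20),'ball':(447,97,26.5,30),'maxi':(588,274,24,28),'iron':(440,-293,19,48),'cup':(440,350,18,29),'wood':(600,-100,12,46),'glass':(615,121,13,44)}
def fit(r,o,R=16):
    x0,y0,z,rad=o; img=cv2.GaussianBlur(r['color'],(0,0),0.8).astype(float); f,cx,cy,T=cam(r); c=T[:3,3]
    a=np.linspace(0,2*np.pi,90,endpoint=False); ring=np.stack([np.cos(a),np.sin(a),0*a],1)
    def samp(P):
        q=(P-c)@T[:3,:3]; u=cx+f*q[:,0]/q[:,2]; v=cy+f*q[:,1]/q[:,2]
        return np.stack([map_coordinates(img[:,:,k],[v,u],order=1,mode='nearest') for k in range(3)],1)
    def sc(x,y):
        p=np.array([x,y,z]); B=ring
        if z==26.5:
            d=(c-p)/np.linalg.norm(c-p); e=np.cross(d,[1,0,0]); e/=np.linalg.norm(e); B=np.outer(np.cos(a),e)+np.outer(np.sin(a),np.cross(d,e))
        D=samp(p+B*(rad+2))-samp(p+B*(rad-2)); return np.linalg.norm(D,axis=1).clip(0,60).mean()
    g=np.arange(-R,R+1,1.); S=np.array([[sc(x0+i,y0+j) for j in g] for i in g]); W=(S-S.min())/(S.max()-S.min())
    W=np.where(W>.85,W-.85,0); I,J=np.meshgrid(g,g,indexing='ij')
    return round(x0+(W*I).sum()/W.sum(),1),round(y0+(W*J).sum()/W.sum(),1),round(S.max(),1)
E
python3 - <<'E'
from h import *
R={c:viewer.capture(c) for c in ('top','scene')}
im=cv2.resize(R['top']['color'][180:345,150:510],None,fx=2.2,fy=2.2,interpolation=3)
for n,o in O.items():
    t=fit(R['top'],o); print(n,t,fit(R['scene'],o))
    for k in range(60):
        u=proj(R['top'],[t[0]+o[3]*np.cos(k/9.55),t[1]+o[3]*np.sin(k/9.55),o[2]]); cv2.circle(im,(int((u[0]-150+.5)*2.2),int((u[1]-180+.5)*2.2)),0,(255,0,255),-1)
cv2.imwrite('pics/fit.png',np.clip(im[:,:,::-1]*1.5,0,255))
E
```

```text
tall (np.float64(447.4), np.float64(-140.4), np.float64(33.7)) (np.float64(448.4), np.float64(-142.8), np.float64(25.1))
slim (np.float64(599.3), np.float64(-269.4), np.float64(37.1)) (np.float64(613.4), np.float64(-286.2), np.float64(35.1))
ball (np.float64(449.4), np.float64(102.4), np.float64(42.7)) (np.float64(448.4), np.float64(99.9), np.float64(34.7))
maxi (np.float64(588.1), np.float64(275.1), np.float64(27.2)) (np.float64(590.1), np.float64(276.8), np.float64(16.0))
iron (np.float64(439.9), np.float64(-293.0), np.float64(56.3)) (np.float64(441.4), np.float64(-297.2), np.float64(39.0))
cup (np.float64(432.3), np.float64(356.3), np.float64(19.2)) (np.float64(439.8), np.float64(353.3), np.float64(21.0))
wood (np.float64(598.4), np.float64(-96.7), np.float64(49.2)) (np.float64(605.4), np.float64(-105.1), np.float64(32.5))
glass (np.float64(614.5), np.float64(119.2), np.float64(54.6)) (np.float64(618.8), np.float64(111.5), np.float64(34.6))[ WARN:0@2.972] global loadsave.cpp:1063 imwrite_ Unsupported depth image for selected encoder is fallbacked to CV_8U.
```

View pics/fit.png

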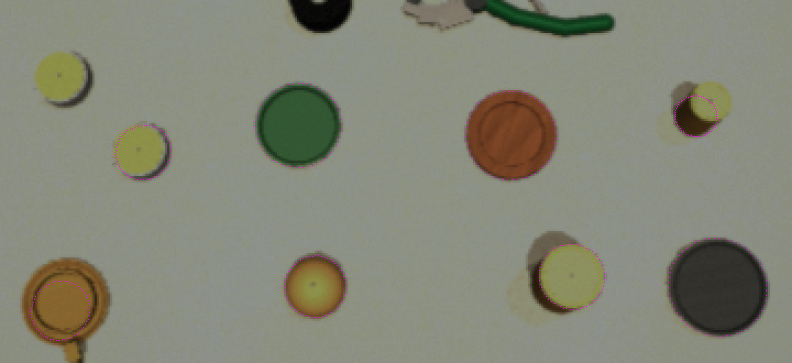

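The overlay shows good fits on the tall pillar, ball, plate, wood and glass. The slim pillar, cup and maxi circles are off: their true centres are at crop (711,101), (66,301) and (141,151). I'll convert those pixels directly and refit with a small window.

Run:
```python
from h import *
R=viewer.capture('top'); S=viewer.capture('scene')
for n,u,v,z,rad in (('slim',711,101,80,20),('cup',66,301,18,29),('saucer',66,301,8,44),('maxi',141,151,24,28)):
    p=ray(R,150+u/2.2-.5,180+v/2.2-.5,z); print(n,p,fit(R,(p[0],p[1],z,rad),5),fit(S,(p[0],p[1],z,rad),5))
# direction of the tool x,y axes at start
from scipy.spatial.transform import Rotation as Q
q=ctrl.sense()['ee_rot']; print(Q.from_quat([*q[1:],q[0]]).as_matrix().round(3))
```

```text
slim [ 613.9 -284.7   80. ] (np.float64(613.3), np.float64(-285.2), np.float64(30.9)) (np.float64(613.3), np.float64(-286.1), np.float64(35.2))
cup [441.6 351.2  18. ] (np.float64(439.0), np.float64(350.0), np.float64(18.4)) (np.float64(439.8), np.float64(353.1), np.float64(20.8))
saucer [442.2 354.    8. ] (np.float64(441.5), np.float64(354.2), np.float64(41.5)) (np.float64(441.5), np.float64(350.3), np.float64(20.9))
maxi [589.8 277.7  24. ] (np.float64(587.8), np.float64(275.1), np.float64(27.1)) (np.float64(589.8), np.float64(276.6), np.float64(16.2))
[[-0.952  0.306 -0.   ]
 [ 0.306  0.952  0.   ]
 [ 0.     0.    -1.   ]]
```

Final centres: tall (448,-141) → plate (440,-294); slim (613,-285.5) → cup (440.5,352.5); ball (449,101.5) → wood (598.5,-97); maxi (589,276) → glass (614.5,119). I'll align the tool with the world axes, then move to the tall pillar.

```bash
python3 -m pendant '0 0 0 -0.156; 0 0 0 -0.156; -0.0205 -0.0458 0 0; -0.0205 -0.0458 0 0; -0.0205 -0.0458 0 0; -0.0205 -0.0458 0 0; -0.0205 -0.0458 0 0; -0.0205 -0.0458 0 0; -0.0205 -0.0458 0 0; -0.0205 -0.0458 0 0' 1 40; python3 -m pendant '-0.0205 -0.0458 0 0; -0.0205 -0.0458 0 0; -0.0205 -0.0458 0 0; -0.0205 -0.0458 0 0; -0.0205 -0.0458 0 0; -0.0205 -0.0458 0 0; 0 0 0 0; 0 0 0 0'
```

```text
time_s: 2.55
eef_pos: [325.5, 132.1, 198.9]
ee_rot: [0.0, -0.001, 1.0, 0.0]
force: [0.6, 0.9, -0.4]
grip_width: 1.002
grip_force: 0.0
time_s: 3.55
eef_pos: [448.1, -140.6, 198.5]
ee_rot: [-0.0, -0.001, 1.0, 0.0]
force: [0.1, 0.4, -0.5]
grip_width: 1.0
grip_force: 0.0
```

```bash
python3 -m pendant '0 0 0.03 0; 0 0 0.03 0; 0 0 0.03 0; 0 0 0.03 0; 0 0 0.0235 0; 0 0 0 0; 0 0 0 0' ; python3 -m pendant '0 0 0 0; 0 0 0 0; 0 0 0 0; 0 0 0 0; 0 0 0 0; 0 0 0 0; 0 0 0 0; 0 0 0 0' 0 40
```

```text
time_s: 4.42
eef_pos: [448.8, -140.8, 56.3]
ee_rot: [0.001, -0.001, 1.0, -0.0]
force: [0.1, 0.4, 0.1]
grip_width: 1.002
grip_force: 0.0
time_s: 5.42
eef_pos: [448.8, -141.1, 56.4]
ee_rot: [0.001, -0.001, 1.0, -0.0]
force: [-2.3, 2.8, 9.8]
grip_width: 0.68
grip_force: 40.8
```

```bash
python3 -m pendant '0 0 -0.02 0; 0 0 -0.03 0; 0.003 -0.03 0 0; 0.003 -0.041 0 0; 0.0028 -0.041 0 0; 0 -0.041 0 0; 0 0 0 0; 0 0 0 0'
python3 - <<'E'
from h import *
save('scene','a1')
for c in ('top','scene'):
    r=viewer.capture(c); print(fit(r,(440,-294,150,30),10),fit(r,O['iron'],8))
E
```

```text
time_s: 6.42
eef_pos: [439.5, -293.2, 104.9]
ee_rot: [-0.0, -0.001, 1.0, 0.0]
force: [-0.1, -0.1, -2.9]
grip_width: 0.672
grip_force: 44.1
(np.float64(430.9), np.float64(-290.8), np.float64(17.7)) (np.float64(438.8), np.float64(-294.9), np.float64(18.3))
(np.float64(442.6), np.float64(-294.9), np.float64(26.2)) (np.float64(442.4), np.float64(-298.1), np.float64(28.0))
```

View pics/a1.png

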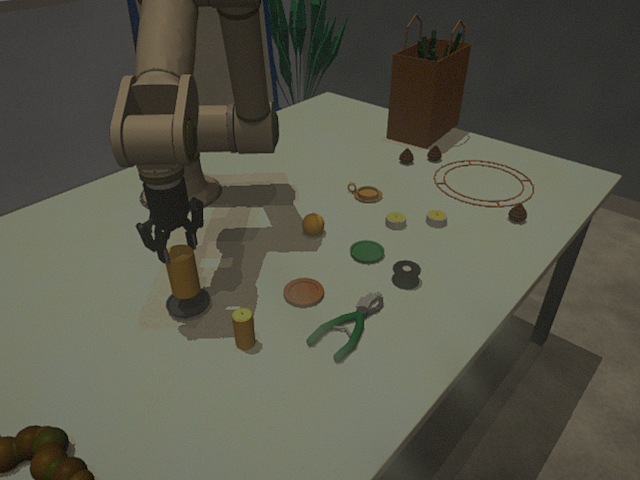

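The scene view shows the pillar held upright over the plate at (185,285). I'll lower it slowly.

```bash
python3 -m pendant '0 0 0.012 0; 0 0 0.01 0; 0 0 0.006 0; 0 0 0.003 0; 0 0 0.001 0; 0 0 0.001 0; 0 0 0 0; 0 0 0 0'
```

```text
time_s: 7.58
eef_pos: [439.8, -294.1, 72.2]
ee_rot: [0.0, -0.001, 1.0, -0.0]
force: [-0.2, 0.4, -3.1]
grip_width: 0.673
grip_force: 44.1
```

```bash
python3 -m pendant '0 0 0.001 0; 0 0 0 0; 0 0 0 0'
```

```text
time_s: 7.95
eef_pos: [439.7, -294.0, 71.1]
ee_rot: [0.0, -0.001, 1.0, -0.0]
force: [0.0, -0.5, -2.5]
grip_width: 0.676
grip_force: 44.1
```

```bash
python3 -m pendant '0 0 0.0008 0; 0 0 0 0; 0 0 0 0'; python3 -m pendant '0 0 0.0007 0; 0 0 0 0; 0 0 0 0'
```

```text
time_s: 8.32
eef_pos: [439.7, -294.0, 70.3]
ee_rot: [-0.0, -0.001, 1.0, -0.0]
force: [-0.4, -0.3, -1.3]
grip_width: 0.677
grip_force: 44.2
time_s: 8.7
eef_pos: [440.0, -294.2, 70.1]
ee_rot: [0.0, -0.001, 1.0, -0.0]
force: [-0.6, 1.0, 5.1]
grip_width: 0.675
grip_force: 44.8
```

```bash
python3 -m pendant '0 0 0 0; 0 0 0 0; 0 0 0 0; 0 0 0 0; 0 0 0 0; 0 0 -0.01 0; 0 0 -0.03 0; 0 0 -0.04 0; 0 0 -0.04 0; 0 0 0 0' 1; python3 -m pendant '-0.025 0.002 0 0; -0.04 0.002 0 0; -0.04 0.002 0 0; -0.04 0.002 0 0; -0.028 0.0007 0 0; 0 0 0 0; 0 0 0 0'
python3 - <<'E'
from h import *
r=viewer.capture('top'); print(fit(r,(440,-294,114,30),8),fit(r,O['iron'],8))
r=viewer.capture('scene'); print(fit(r,(440,-294,114,30),8),fit(r,O['iron'],8))
E
```

```text
time_s: 9.95
eef_pos: [440.7, -295.0, 193.1]
ee_rot: [0.002, -0.001, 1.0, -0.002]
force: [-0.8, 0.3, -0.7]
grip_width: 0.999
grip_force: 0.0
time_s: 10.82
eef_pos: [612.0, -285.1, 189.1]
ee_rot: [-0.001, -0.001, 1.0, 0.0]
force: [-0.5, 1.0, 0.1]
grip_width: 0.999
grip_force: 0.0
(np.float64(435.6), np.float64(-291.4), np.float64(11.1)) (np.float64(439.8), np.float64(-295.8), np.float64(9.5))
(np.float64(439.9), np.float64(-295.7), np.float64(33.9)) (np.float64(442.5), np.float64(-298.0), np.float64(32.1))
```

```bash
python3 -m pendant '-0.001 0 0.03 0; 0 0 0.035 0; 0 0 0.035 0; 0 0 0.035 0; 0 0 0.02 0; 0 0 0 0; 0 0 0 0'; python3 -m pendant '0 0 0 0; 0 0 0 0; 0 0 0 0; 0 0 0 0; 0 0 0 0; 0 0 0 0; 0 0 0 0; 0 0 0 0' 0 35;  python3 -m pendant '0 0 -0.01 0; 0 0 -0.03 0; 0 0 -0.04 0; 0 0 -0.04 0; 0 0 0 0; 0 0 0 0'
```

```text
time_s: 11.8
eef_pos: [614.4, -285.7, 36.3]
ee_rot: [0.001, -0.001, 1.0, -0.001]
force: [0.2, -1.1, 0.3]
grip_width: 0.998
grip_force: 0.0
time_s: 12.8
eef_pos: [614.0, -285.2, 35.3]
ee_rot: [0.0, -0.001, 1.0, -0.0]
force: [-0.6, 0.7, 5.1]
grip_width: 0.452
grip_force: 35.3
time_s: 13.55
eef_pos: [613.2, -284.8, 153.5]
ee_rot: [-0.001, -0.001, 1.0, 0.001]
force: [-0.3, -0.3, -1.5]
grip_width: 0.448
grip_force: 35.4
```

```bash
python3 -m pendant '0.0108 0.0398 0 0; 0.0108 0.0398 0 0; 0.0108 0.0398 0 0; 0.0108 0.0398 0 0; 0.0108 0.0398 0 0; 0.0108 0.0398 0 0; 0.0108 0.0398 0 0; 0.0108 0.0398 0 0; 0.0108 0.0398 0 0; 0.0108 0.0398 0 0'; python3 -m pendant '0.0108 0.0398 0 0; 0.0108 0.0398 0 0; 0.0108 0.0398 0 0; 0.0108 0.0398 0 0; 0.0108 0.0398 0 0; 0.0108 0.0398 0 0; 0 0 0 0; 0 0 0 0'
```

```text
time_s: 14.8
eef_pos: [503.9, 114.0, 153.2]
ee_rot: [-0.001, -0.001, 1.0, -0.0]
force: [0.3, 0.4, -0.6]
grip_width: 0.449
grip_force: 35.5
time_s: 15.8
eef_pos: [439.8, 350.9, 153.5]
ee_rot: [-0.001, -0.001, 1.0, -0.001]
force: [0.4, 0.0, -0.6]
grip_width: 0.453
grip_force: 35.5
```

```bash
python3 -m pendant '0 0.001 0.03 0; 0 0 0.03 0; 0 0 0.02 0; 0 0 0.011 0; 0 0 0 0; 0 0 0 0'
python3 - <<'E'
from h import *
r=viewer.capture('scene'); cv2.imwrite('pics/b1.png',cv2.resize(r['color'][110:240,280:440,::-1],None,fx=4,fy=4))
print(proj(r,(440.5,352.5,8)),proj(r,(440.5,352.5,27)))
E
```

```text
time_s: 16.55
eef_pos: [440.7, 352.5, 64.5]
ee_rot: [0.001, -0.0, 1.0, 0.0]
force: [0.8, 0.2, -0.0]
grip_width: 0.446
grip_force: 35.5
[367.7 193.6] [368.1 188. ]
```

View pics/b1.png

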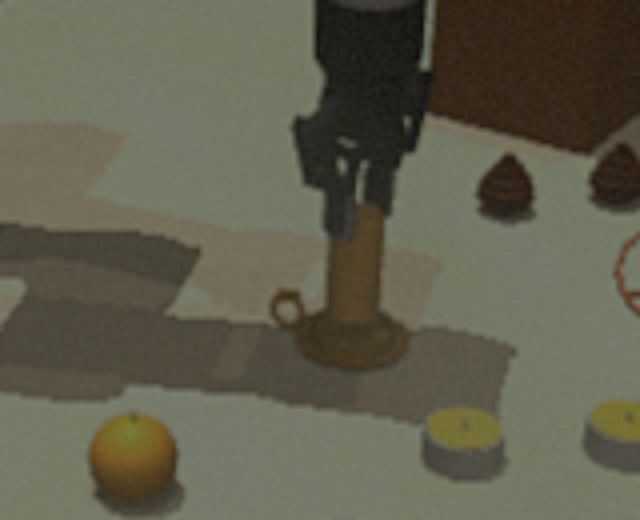

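The crop shows the slim pillar centred over the cup (candle axis at x≈355, saucer centre at ≈352). I'll lower it.

```bash
python3 -m pendant '0 0 0.009 0; 0 0 0.006 0; 0 0 0.003 0; 0 0 0.001 0; 0 0 0 0; 0 0 0 0'; python3 -m pendant '0 0 0.001 0; 0 0 0 0; 0 0 0 0'
```

```text
time_s: 17.35
eef_pos: [440.2, 352.5, 44.7]
ee_rot: [0.0, -0.001, 1.0, 0.0]
force: [0.8, 0.4, -1.8]
grip_width: 0.449
grip_force: 35.5
time_s: 17.73
eef_pos: [440.2, 352.5, 43.6]
ee_rot: [0.0, -0.001, 1.0, 0.0]
force: [-0.3, 0.1, -0.9]
grip_width: 0.445
grip_force: 35.5
```

```bash
python3 -m pendant '0 0 0.0008 0; 0 0 0 0; 0 0 0 0'
```

```text
time_s: 18.1
eef_pos: [440.4, 352.6, 43.3]
ee_rot: [0.0, -0.001, 1.0, 0.0]
force: [-0.6, 0.3, 5.9]
grip_width: 0.45
grip_force: 36.0
```

```bash
python3 -m pendant '0 0 0 0; 0 0 0 0; 0 0 0 0; 0 0 0 0; 0 0 0 0; 0 0 -0.01 0; 0 0 -0.03 0; 0 0 -0.04 0; 0 0 -0.03 0; 0 0 0 0' 1; python3 -m pendant '-0.0015 -0.0418 0 0; -0.0015 -0.0418 0 0; -0.0015 -0.0418 0 0; -0.0015 -0.0418 0 0; -0.0015 -0.0418 0 0; -0.0015 -0.0418 0 0; 0 0 0 0; 0 0 0 0'
python3 - <<'E'
from h import *
r=viewer.capture('scene'); cv2.imwrite('pics/b2.png',cv2.resize(r['color'][110:240,280:440,::-1],None,fx=4,fy=4))
print(fit(r,(440.5,352.5,88,20),8))
E
```

```text
time_s: 19.35
eef_pos: [441.2, 353.1, 155.7]
ee_rot: [0.002, -0.001, 1.0, 0.001]
force: [0.2, -0.1, -0.3]
grip_width: 1.001
grip_force: 0.0
time_s: 20.35
eef_pos: [449.2, 102.1, 152.5]
ee_rot: [-0.0, -0.001, 1.0, 0.0]
force: [0.2, 0.8, -0.2]
grip_width: 1.0
grip_force: 0.0
(np.float64(441.2), np.float64(348.4), np.float64(17.1))
```

View pics/b2.png

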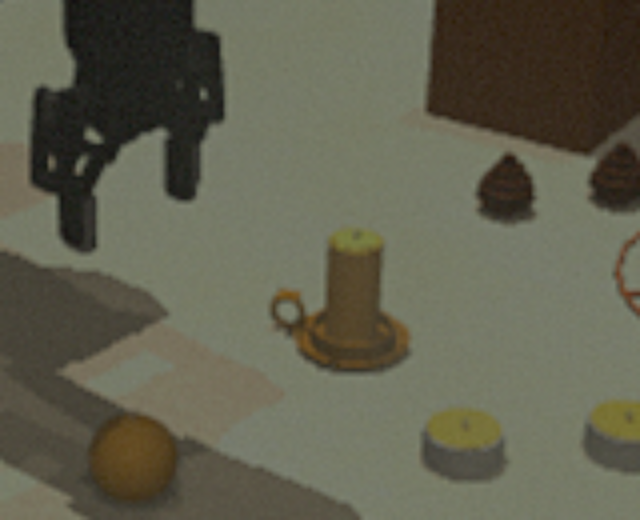

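The slim pillar stands upright in the cup (x≈355). Next is the ball: descend 144 mm and grip.

```bash
python3 -m pendant '0 0 0.03 0; 0 0 0.035 0; 0 0 0.035 0; 0 0 0.03 0; 0 0 0.0145 0; 0 0 0 0; 0 0 0 0'; python3 -m pendant '0 0 0 0; 0 0 0 0; 0 0 0 0; 0 0 0 0; 0 0 0 0; 0 0 0 0; 0 0 0 0; 0 0 0 0' 0 25;  python3 -m pendant '0 0 -0.01 0; 0 0 -0.03 0; 0 0 -0.03 0; 0 0 -0.03 0; 0 0 0 0; 0 0 0 0'
```

```text
time_s: 21.28
eef_pos: [450.1, 101.9, 9.2]
ee_rot: [0.001, -0.001, 1.0, -0.0]
force: [0.2, -0.5, 1.1]
grip_width: 1.002
grip_force: 0.0
time_s: 22.28
eef_pos: [449.9, 102.0, 9.0]
ee_rot: [0.001, -0.001, 1.0, 0.0]
force: [-1.7, 1.4, 6.2]
grip_width: 0.522
grip_force: 23.3
time_s: 23.02
eef_pos: [448.9, 101.6, 107.7]
ee_rot: [-0.001, -0.001, 1.0, -0.0]
force: [0.1, 0.0, -1.7]
grip_width: 0.521
grip_force: 22.8
```

The grip width is 44 mm where about 60 was expected, so I'll look.

Run:
```python
from h import *
for c in ('scene','top'):
    r=viewer.capture(c); u,v=proj(r,(449,101.6,127)).astype(int); print(c,u,v,proj(r,(449,101.6,108)))
    k=cv2.resize(r['color'][max(v-60,0):v+60,u-60:u+60,::-1],(400,400)); a=k if c=='scene' else np.hstack([a,k])
cv2.imwrite('pics/c1.png',cv2.convertScaleAbs(a,alpha=1.5))
```

```text
scene 313 190 [313.1 197.3]
top 289 306 [290.1 307.1]
```

View pics/c1.png

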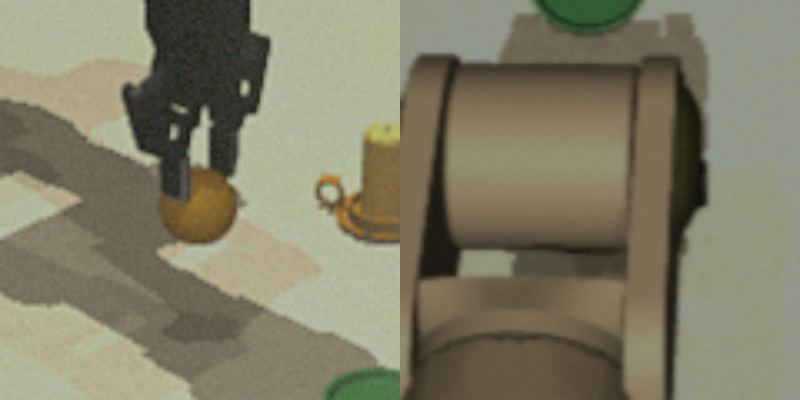

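The ball is held by its upper half: the fingertips end near (175,198), above the ball's centre at (199,205). I'll set it back down and regrip lower.

```bash
python3 -m pendant '0 0 0.015 0; 0 0 0.025 0; 0 0 0.025 0; 0 0 0.02 0; 0 0 0.01 0; 0 0 0.002 0; 0 0 0 0; 0 0 0 0'; python3 -m pendant '0 0 0.0012 0; 0 0 0 0; 0 0 0 0'
```

```text
time_s: 24.12
eef_pos: [449.8, 101.7, 11.8]
ee_rot: [0.001, -0.001, 1.0, -0.0]
force: [-0.0, -0.6, -1.0]
grip_width: 0.525
grip_force: 22.8
time_s: 24.5
eef_pos: [449.5, 101.7, 10.2]
ee_rot: [0.0, -0.001, 1.0, -0.0]
force: [-0.7, 0.8, 0.1]
grip_width: 0.522
grip_force: 22.8
```

```bash
python3 -m pendant '0 0 0.001 0; 0 0 0 0; 0 0 0 0'; python3 -m pendant '0 0 0 0; 0 0 0 0; 0 0 0 0; 0 0 0 0; 0 0 0 0; 0 0 0.003 0; 0 0 0.003 0; 0 0 0 0; 0 0 0 0' 1
python3 - <<'E'
from h import *
print(fit(viewer.capture('scene'),O['ball'],12))
E
python3 -m pendant '0 0 0 0; 0 0 0 0; 0 0 0 0; 0 0 0 0; 0 0 0 0; 0 0 0 0; 0 0 0 0; 0 0 0 0' 0 25
```

```text
time_s: 24.88
eef_pos: [449.5, 101.7, 9.2]
ee_rot: [0.0, -0.001, 1.0, -0.0]
force: [-0.7, 0.7, 1.3]
grip_width: 0.519
grip_force: 23.3
time_s: 26.0
eef_pos: [449.5, 101.7, 3.1]
ee_rot: [-0.0, -0.001, 1.0, -0.0]
force: [0.5, -0.1, 0.7]
grip_width: 0.999
grip_force: 0.0
(np.float64(448.2), np.float64(100.2), np.float64(20.3))
time_s: 27.05
eef_pos: [449.6, 101.6, 3.4]
ee_rot: [0.0, -0.001, 1.0, -0.0]
force: [-1.5, -1.4, 5.6]
grip_width: 0.585
grip_force: 23.6
```

Run:
```python
from h import *
r=viewer.capture('scene'); k=cv2.convertScaleAbs(cv2.resize(r['color'][170:250,270:370,::-1],None,fx=8,fy=7.5,interpolation=2),alpha=1.8)
for z in (3.4,15,26.5,40):
    for y in (76,127):
        u,v=proj(r,(449,y,z)); p=(int((u-270)*8),int((v-170)*7.5)); cv2.circle(k,p,3,(0,0,255),-1); cv2.putText(k,str(z),p,0,.5,(255,0,0))
cv2.imwrite('pics/c2.png',k)
```

```text
(no output)
```

View pics/c2.png

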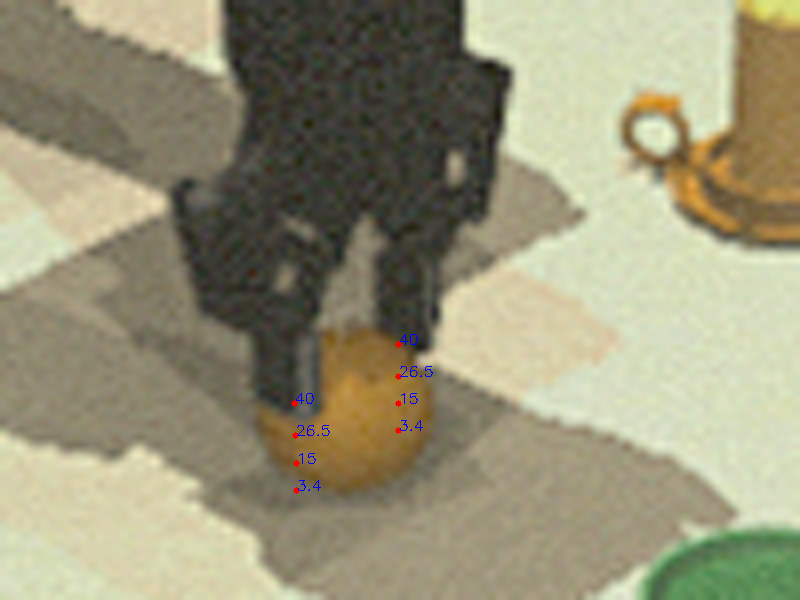

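The picture settles it. The real fingertips sit at z≈38–40 while the reported TCP is 3.4, so they are about 35 mm higher than reported. I'll open and step down on force feedback to about TCP -24.

```bash
python3 -m pendant '0 0 0 0; 0 0 0 0; 0 0 0 0; 0 0 0 0; 0 0 0 0; 0 0 0.005 0; 0 0 0.005 0; 0 0 0 0; 0 0 0 0' 1;  python3 -m pendant '0 0 0.004 0; 0 0 0.004 0; 0 0 0 0; 0 0 0 0'; python3 -m pendant '0 0 0.003 0; 0 0 0.003 0; 0 0 0 0; 0 0 0 0'
```

```text
time_s: 28.22
eef_pos: [449.5, 101.7, -6.9]
ee_rot: [-0.0, -0.001, 1.0, 0.0]
force: [0.6, -0.2, 0.4]
grip_width: 0.997
grip_force: 0.0
time_s: 28.72
eef_pos: [449.5, 101.7, -14.9]
ee_rot: [0.0, -0.001, 1.0, -0.0]
force: [-0.3, 0.0, 0.0]
grip_width: 1.001
grip_force: 0.0
time_s: 29.22
eef_pos: [449.5, 101.7, -20.9]
ee_rot: [0.0, -0.001, 1.0, 0.0]
force: [-0.9, 0.4, 0.1]
grip_width: 0.999
grip_force: 0.0
```

```bash
python3 -m pendant '0 0 0.003 0; 0 0 0 0; 0 0 0 0'; python3 -m pendant '0 0 0 0; 0 0 0 0; 0 0 0 0; 0 0 0 0; 0 0 0 0; 0 0 0 0; 0 0 0 0; 0 0 0 0' 0 25
```

```text
time_s: 29.6
eef_pos: [449.4, 101.7, -23.9]
ee_rot: [-0.0, -0.001, 1.0, 0.0]
force: [0.3, -0.6, 0.1]
grip_width: 1.001
grip_force: 0.0
time_s: 30.6
eef_pos: [449.6, 101.6, -23.4]
ee_rot: [0.0, -0.001, 1.0, -0.0]
force: [-2.3, -1.3, 7.5]
grip_width: 0.68
grip_force: 25.5
```

The width is 0.68, a full-width grip. Lift and carry to the wood disc.

```bash
python3 -m pendant '0 0 -0.01 0; 0 0 -0.025 0; 0 0 -0.025 0; 0 0 -0.02 0; 0 0 0 0; 0 0 0 0'; python3 -m pendant '-0.019 -0.0255 0 0; -0.026 -0.0345 0 0; -0.026 -0.0345 0 0; -0.026 -0.0345 0 0; -0.026 -0.0345 0 0; -0.026 -0.0345 0 0; 0 0 0 0; 0 0 0 0'
```

```text
time_s: 31.35
eef_pos: [449.0, 101.7, 55.5]
ee_rot: [-0.001, -0.001, 1.0, 0.0]
force: [-0.3, -0.4, -1.4]
grip_width: 0.679
grip_force: 27.2
time_s: 32.35
eef_pos: [597.8, -95.5, 54.9]
ee_rot: [-0.001, -0.001, 1.0, 0.0]
force: [0.4, 0.6, -1.3]
grip_width: 0.682
grip_force: 27.3
```

```bash
python3 -m pendant '-0.0005 -0.0015 0.015 0; 0 0 0.02 0; 0 0 0.015 0; 0 0 0.01 0; 0 0 0.005 0; 0 0 0.002 0; 0 0 0 0; 0 0 0 0'; python3 -m pendant '0 0 0.001 0; 0 0 0 0; 0 0 0 0'
```

```text
time_s: 33.35
eef_pos: [599.4, -97.7, -10.5]
ee_rot: [0.0, -0.001, 1.0, -0.0]
force: [0.2, -0.8, -1.3]
grip_width: 0.682
grip_force: 27.3
time_s: 33.72
eef_pos: [599.2, -97.6, -11.9]
ee_rot: [0.0, -0.001, 1.0, -0.0]
force: [-0.2, -0.1, -0.4]
grip_width: 0.683
grip_force: 27.3
```

```bash
python3 -m pendant '0 0 0.001 0; 0 0 0 0; 0 0 0 0'
```

```text
time_s: 34.1
eef_pos: [599.2, -97.6, -12.9]
ee_rot: [-0.0, -0.001, 1.0, -0.0]
force: [-0.3, -0.0, -0.9]
grip_width: 0.677
grip_force: 27.3
```

```bash
python3 -m pendant '0 0 0.001 0; 0 0 0 0; 0 0 0 0';python3 -m pendant '0 0 0.001 0; 0 0 0 0; 0 0 0 0'
```

```text
time_s: 34.48
eef_pos: [599.2, -97.6, -13.9]
ee_rot: [-0.0, -0.001, 1.0, -0.0]
force: [-0.1, -0.3, -1.2]
grip_width: 0.678
grip_force: 27.3
time_s: 34.85
eef_pos: [599.2, -97.6, -14.9]
ee_rot: [-0.0, -0.001, 1.0, -0.0]
force: [0.4, -0.2, -1.6]
grip_width: 0.68
grip_force: 27.3
```

```bash
python3 -m pendant '0 0 0.0008 0; 0 0 0 0; 0 0 0 0'
```

```text
time_s: 35.22
eef_pos: [599.3, -97.6, -15.3]
ee_rot: [0.0, -0.001, 1.0, -0.0]
force: [-2.0, 0.4, 5.3]
grip_width: 0.681
grip_force: 27.6
```

```bash
python3 -m pendant '0 0 0.0006 0; 0 0 0 0; 0 0 0 0'
```

```text
time_s: 35.6
eef_pos: [599.5, -97.7, -15.4]
ee_rot: [0.0, -0.001, 1.0, -0.0]
force: [-2.4, 0.6, 9.8]
grip_width: 0.68
grip_force: 28.0
```

```bash
python3 -m pendant '0 0 0 0; 0 0 0 0; 0 0 0 0; 0 0 0 0; 0 0 0 0; 0 0 -0.01 0; 0 0 -0.03 0; 0 0 -0.03 0; 0 0 -0.03 0; 0 0 0 0' 1; python3 -m pendant '0.001 0.0374 0 0; 0.001 0.0424 0 0; 0.001 0.042 0 0; 0.001 0.042 0 0; 0.001 0.042 0 0; 0.001 0.042 0 0; 0.001 0.042 0 0; 0.001 0.042 0 0; 0.001 0.042 0 0; 0 0 0 0'
python3 - <<'E'
from h import *
r=save('scene','d1'); print(fit(r,(598.5,-97,34.5,30),8))
r=viewer.capture('top'); print(fit(r,O['wood'],8),fit(r,O['glass'],8))
E
```

```text
time_s: 36.85
eef_pos: [600.5, -98.1, 86.6]
ee_rot: [0.002, -0.001, 1.0, -0.001]
force: [0.3, 0.2, 0.0]
grip_width: 0.998
grip_force: 0.0
time_s: 38.1
eef_pos: [588.6, 278.6, 82.6]
ee_rot: [-0.001, -0.002, 1.0, -0.0]
force: [0.2, -0.7, 0.2]
grip_width: 1.0
grip_force: 0.0
(np.float64(590.8), np.float64(-90.6), np.float64(19.9))
(np.float64(598.4), np.float64(-96.8), np.float64(53.4)) (np.float64(614.5), np.float64(119.3), np.float64(58.2))
```

View pics/d1.png

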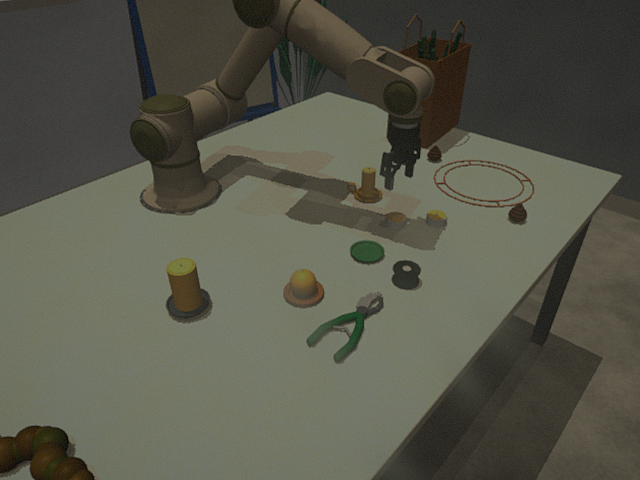

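The ball sits in the wood disc at (303,285) and the large pillar on the plate. The gripper is above the right-hand tealight. Descend to TCP -26.

```bash
python3 -m pendant '0 -0.0025 0.02 0; 0 0 0.03 0; 0 0 0.025 0; 0 0 0.015 0; 0 0 0.008 0; 0 0 0.004 0; 0 0 0 0; 0 0 0 0'; python3 -m pendant '0 0 0.003 0; 0 0 0.002 0; 0 0 0 0; 0 0 0 0'
```

```text
time_s: 39.2
eef_pos: [590.1, 273.8, -17.6]
ee_rot: [0.001, -0.001, 1.0, 0.0]
force: [0.1, -0.3, -1.0]
grip_width: 1.002
grip_force: 0.0
time_s: 39.7
eef_pos: [589.8, 273.7, -23.3]
ee_rot: [0.0, -0.001, 1.0, -0.0]
force: [-0.6, -0.3, 0.2]
grip_width: 1.0
grip_force: 0.0
```

```bash
python3 -m pendant '0 0.0015 0.0025 0; 0 0 0 0; 0 0 0 0'; python3 -m pendant '0 0 0 0; 0 0 0 0; 0 0 0 0; 0 0 0 0; 0 0 0 0; 0 0 0 0; 0 0 0 0; 0 0 0 0' 0 20; python3 -m pendant '0 0 -0.01 0; 0 0 -0.02 0; 0 0 -0.02 0; 0 0 0 0; 0 0 0 0'
```

```text
time_s: 40.08
eef_pos: [589.7, 275.2, -25.8]
ee_rot: [-0.0, -0.001, 1.0, -0.0]
force: [-1.0, 0.2, -0.2]
grip_width: 0.999
grip_force: 0.0
time_s: 41.08
eef_pos: [589.9, 275.2, -25.5]
ee_rot: [0.0, -0.001, 1.0, 0.0]
force: [-0.8, -0.1, 5.1]
grip_width: 0.645
grip_force: 21.5
time_s: 41.7
eef_pos: [589.4, 275.1, 23.9]
ee_rot: [-0.0, -0.001, 1.0, -0.0]
force: [0.7, 1.0, -0.3]
grip_width: 0.645
grip_force: 21.3
```

```bash
python3 -m pendant '-0.004 -0.025 0 0; -0.006 -0.037 0 0; -0.006 -0.037 0 0; -0.006 -0.037 0 0; -0.0032 -0.02 0 0; 0 0 0.014 0; 0 0 0.012 0; 0 0 0 0; 0 0 0 0'
python3 - <<'E'
from h import *
r=viewer.capture('scene'); cv2.imwrite('pics/e1.png',cv2.convertScaleAbs(cv2.resize(r['color'][190:280,310:430,::-1],None,fx=6,fy=6),alpha=1.7))
E
```

```text
time_s: 42.82
eef_pos: [615.1, 120.0, -1.8]
ee_rot: [0.0, -0.001, 1.0, 0.0]
force: [-0.1, 0.7, 0.5]
grip_width: 0.645
grip_force: 21.4
```

View pics/e1.png

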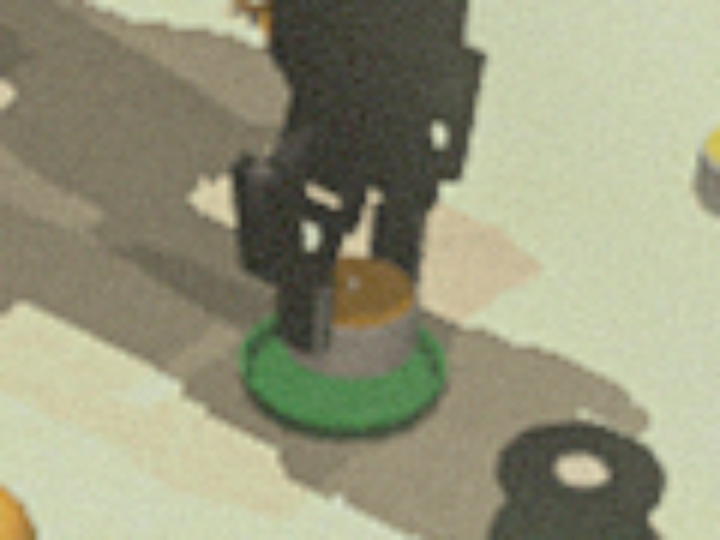

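The tealight hangs level over the dish, gripped by its upper half, and is centred. I'll lower it.

```bash
python3 -m pendant '0 -0.0005 0.006 0; 0 0 0.006 0; 0 0 0.003 0; 0 0 0.001 0; 0 0 0 0; 0 0 0 0'; python3 -m pendant '0 0 0.001 0; 0 0 0 0; 0 0 0 0'
```

```text
time_s: 43.62
eef_pos: [615.3, 118.7, -17.6]
ee_rot: [0.0, -0.001, 1.0, 0.0]
force: [-0.6, 1.2, 0.4]
grip_width: 0.642
grip_force: 21.4
time_s: 44.0
eef_pos: [615.1, 118.7, -18.8]
ee_rot: [-0.0, -0.001, 1.0, -0.0]
force: [-0.1, 0.4, -0.6]
grip_width: 0.643
grip_force: 21.4
```

```bash
python3 -m pendant '0 0 0.001 0; 0 0 0 0; 0 0 0 0'
```

```text
time_s: 44.38
eef_pos: [615.1, 118.7, -19.8]
ee_rot: [-0.0, -0.001, 1.0, -0.0]
force: [0.1, -0.5, -0.2]
grip_width: 0.641
grip_force: 21.4
```

```bash
python3 -m pendant '0 0 0.0008 0; 0 0 0 0; 0 0 0 0'
```

```text
time_s: 44.75
eef_pos: [615.2, 118.7, -20.5]
ee_rot: [0.0, -0.001, 1.0, -0.0]
force: [-0.4, -0.2, 1.6]
grip_width: 0.645
grip_force: 21.5
```

```bash
python3 -m pendant '0 0 0.0004 0; 0 0 0 0; 0 0 0 0'
```

```text
time_s: 45.12
eef_pos: [615.2, 118.7, -20.5]
ee_rot: [0.0, -0.001, 1.0, -0.0]
force: [-2.2, 0.4, 5.2]
grip_width: 0.648
grip_force: 21.8
```

Contact. Release, rise and retreat towards the robot's left, clear of the views.

```bash
python3 -m pendant '0 0 0 0; 0 0 0 0; 0 0 0 0; 0 0 0 0; 0 0 0 0; 0 0 -0.01 0; 0 0 -0.03 0; 0 0 -0.05 0; 0 0 -0.05 0; 0 0 -0.05 0' 1; python3 -m pendant '0.02 0.04 -0.01 0; 0.02 0.04 0 0; 0.02 0.04 0 0; 0.02 0.04 0 0; 0.02 0.04 0 0; 0.02 0.04 0 0; 0.02 0.04 0 0; 0.02 0.04 0 0; 0.02 0.04 0 0; 0 0 0 0'
python3 - <<'E'
from h import *
r=save('scene','f1'); t=viewer.capture('top'); cv2.imwrite('pics/f2.png',cv2.convertScaleAbs(cv2.resize(t['color'][150:350,150:510,::-1],None,fx=2.2,fy=2.2),alpha=1.5))
for n in ('iron','wood','glass'): print(n,fit(t,O[n],8))
E
```

```text
time_s: 46.38
eef_pos: [615.0, 118.7, 171.6]
ee_rot: [0.0, -0.001, 1.0, 0.0]
force: [0.6, -0.2, -0.1]
grip_width: 1.004
grip_force: 0.0
time_s: 47.62
eef_pos: [432.9, 480.7, 179.5]
ee_rot: [0.0, -0.002, 1.0, 0.0]
force: [-0.1, -0.5, 1.1]
grip_width: 0.998
grip_force: 0.0
iron (np.float64(439.9), np.float64(-293.3), np.float64(44.0))
wood (np.float64(598.4), np.float64(-96.8), np.float64(50.0))
glass (np.float64(614.5), np.float64(119.3), np.float64(55.4))
```

View pics/f1.png

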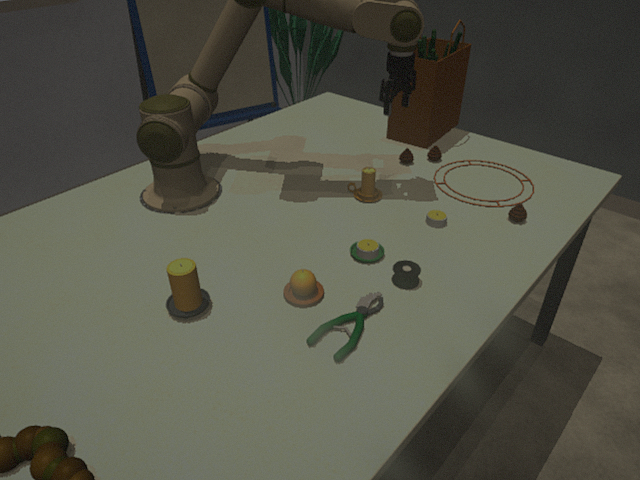

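View pics/f2.png

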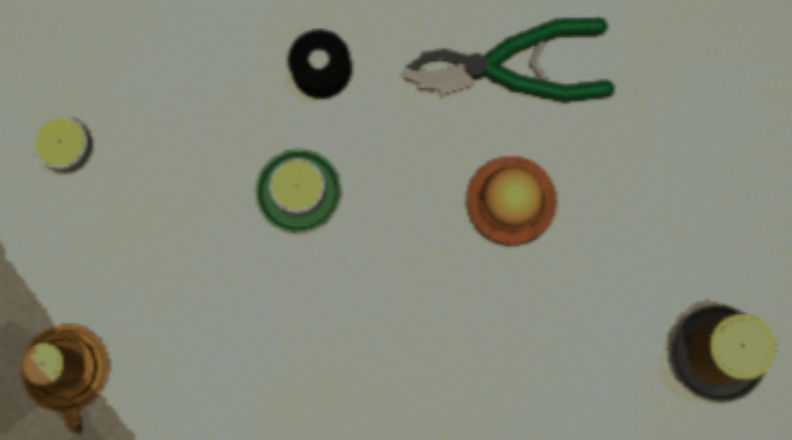

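Both views show every candle upright inside its holder: plate (188,290), chamberstick (368,183), wood disc (303,287) and dish (367,250) in the scene view. The plate, disc and dish refit to where they stood, and the chamberstick, reel and secateurs look unmoved. Hand in.

```bash
python3 -c "
from rig import ctrl
print(ctrl.finish_job())"
```

```text
the job is handed in; nothing more can be done
None
```

All four candles were set down upright in their holders, and the job was handed in at about 48 s. The final pictures show the holders, wire reel and secateurs where they stood; the ball was first gripped too high, so I put it back on the table and regripped it before placing it.

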